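# Slide the battery box home into its charging dock

## Task

Push the heavy yellow battery box across the worktop into the corner of the charging dock, until it sits squarely against both the long back rail and the short side rail beside the charger. Push it low near its base so that it slides flat on its runners and does not tip; do not lift it or touch its carrying handle, and leave the vials, the mug and the lidded dish where they stand.

Things in the scene. Friction and masses are not known exactly. Their poses are not given: they have to be found in the camera images.
- battery_box: Battery box: loose, a yellow tub 100 mm (x) by 150 mm (y), sides upright from 6 to 50 mm up, 0.9 to 1.4 kg, on two rubber runners along y at x = +-20 mm. Pushed low it slides at about 5 to 14 N, at the upper edge of the tub it may take 25 N; pushed on hood or handle it tips. Origin: centre of its underside; z up. x points roughly away from the robot; it starts in front of the back rail, left of its place.
- contact_end (a point): Middle of the box's end face (its -y end) with the two copper contacts, 28 mm up; this end goes against the side rail. Axes as the box.
- carry_handle: Steel carrying handle fixed over the middle of the box, not to be touched: a bar along the box's y, 12 mm thick, 80 mm long, its top 111 mm above the worktop. Under it a black hood, 40 mm (x) by 90 mm (y), its top 85 mm up, stands back from the tub's edges. Same origin and axes as the box.
- dock: Charging dock, fixed: two aluminium rails 12 mm thick, 26 mm high, meeting at a right angle on the bare worktop. Origin: their inner corner at worktop height. Back rail: inner face x = 0, runs 400 mm along +y (the robot's left). Side rail: inner face y = 0, runs 142 mm along -x (towards the robot). A grey charger 46 mm high stands outside the side rail.
- home (a point): Where the box's origin lies when it is home in the corner, at x = -50, y = +75 mm in the dock's frame, at worktop height; axes as the dock, and the box's axes are then parallel to them.
- vial_red: A red-capped glass sample vial, 33 mm across and 78 mm tall, standing loose on the worktop; origin at the centre of its underside, z up. To be left alone.
- vial_blue: A blue-capped glass sample vial, 33 mm across and 78 mm tall, standing loose on the worktop; origin at the centre of its underside, z up. To be left alone.
- vial_white: A white-capped glass sample vial, 33 mm across and 78 mm tall, standing loose on the worktop; origin at the centre of its underside, z up. To be left alone.
- mug: A white spotted mug, 82 mm across, 91 mm tall, standing loose at the left; origin at the centre of its underside. To be left alone.
- lidded_dish: A round aluminium dish with lid, 61 mm across, 26 mm tall, loose at the right; origin at the centre of its underside. To be left alone.
There are look-alikes about, which are no part of the job. Several things have the shape of the battery_box; the one meant has the colours described above.

How it is judged:
By the outcome, as a careful person would: the job done as asked, in the order asked, and still so for the second after the job is handed in, with the robot touching nothing.
It also fails if it takes over 58 s, if anything falls off the work surface, if the arm or the gripper's body presses on something with over 40 N, if the wrist force passes 120 N, or if a joint passes its speed limit or range.

## Robot

A 6-joint arm with a two-finger parallel gripper is mounted at the origin on a cart in front of the work surface, level with it; the furniture and walls round the work are solid. World frame = base frame: x ahead of the robot, y to its left, z up, the work surface at z = 0. Lengths are in m, angles in rad, forces in N, time in s.
With the tool pointing down it reaches from about 0.375 to 0.9 m from the base axis. Payload 3.1 kg.
Tool frame: the origin (TCP) lies at the very end of the fingers, on their centre line; the grasp point (between the pads) lies 19 mm behind it; z points along the fingers, y is the direction in which the jaws open and shut (so a half turn about z gives the same grasp; the last joint's range is limited). The gripper opens to 85 mm and grips with 20 to 120 N. Pads are 22 mm wide; open, the fingers measure 114 mm over their backs; the gripper's body (76 mm by 85 mm) begins 54 mm behind the grasp point. The pads swing forward as they close: fully open they stand 13 mm farther back than shut.
Start: joints at [-1.321, 0.527, 1.433, -0, 1.181, -0.178], TCP at [0.26, -0.568, 0.231] pointing down, gripper open.
Joint ranges: [-3.08, 3.08], [-0.75, 2.2], [0.22, 2.44], [-1.43, 4.57], [0, 2.65], [-2.85, 2.85]. Speed limits (rad/s): [2.79, 2.79, 3.14, 3.14, 3.14, 3.14].

## Interface

Orientations are given as a unit quaternion [x, y, z, w].
In Python, from station import manip gives the robot as it stands. The module is installed in compiled form; this text tells all that it offers.
- The arm moves only by the tool send_rows, never from a script. Its argument "commands" is a list of rows, each an object with "delta_pos": the shift along the world's x, y, z in cm, a list of three; "yaw": the turn about the world's z in rad. A call has 1 to 10 rows; each row shifts and turns the pose as measured when the row begins; what a row does not reach is not made up. A row lasts 1/8 s, in which the tool goes at most 62.5 mm and 10.7 degrees, less where a joint would pass 70% of its speed; a pose out of reach is approached as far as the arm can. A call is refused whole if a number of a shift passes 6.25 or a number of a turn 0.188, either way. A call with a gripper value outside its range is refused whole. "grip" is the closure, from -1 (fully open) to 1 (shut), set as the call begins (left out, the last holds). The fingers move at their own pace and stop on an object; "force" is the grip in N (left out, the last holds). Time passes only in rows, so rows that do not move let the fingers close. It gives the time, the measured TCP pose, the force and the opening at its end, in the units of the state.
- manip.sense(): the state, without advancing time (a new reading comes with each control period).
- manip.snapshot(name): name is "scene" or "side" or "wrist"; returns the picture (384x512x3 uint8, blue, green, red); there is no depth.
- manip.get_calibration(name): a dict with "fx", "fy", "cx", "cy" (pixels), "world_to_cam" (4x4, takes a point from world to camera coordinates); the wrist camera has in their place "mount" (4x4, takes a point from camera to tool coordinates, whose origin is the TCP and whose axes are the flange's). Camera axes: x right, y down, z forward; pixel columns grow to the right and rows downward; lengths in m; the calibration is good to about 2 mm. A picture is of the moment at which its call begins: read the wrist's pose just before it. get_calibration takes no time and is no camera call.
- manip.sign_off(): hands the job in, once; it reports no verdict.
The state is a dict: "t": time; "q": joint angles; "qd": joint speeds; "tau": joint torques, N m; "tcp_pos": TCP position; "tool_rot": TCP orientation; "force": force on the tool from outside, world axes, zero at the start; "ft_torque": the same for the moment, N m; "finger_gap": opening from 0.0 (shut) to 1.0 (fully open).
Only numpy, scipy, OpenCV 4.12 (cv2) and the standard library are available. Lean on these libraries where they do the work, as an engineer would, in place of code of your own. Each camera call takes 0.05 s, during which the arm holds its last target. There are 200 camera calls.

## Working session

There is one attempt and no reset: what is moved stays moved. The work goes in short steps, Python scripts to look and compute and a tool call to move; the robot and the scene stay as the last step left them, time stands still between calls to the robot, and variables do not carry over. Pictures are saved under pics/ and viewed, about 8 in all and at most 12, crops included, and the job is handed in when it is done.

Besides the shell and the picture viewer there is one more tool, called after "Request:" as name(argument=value, ...) on one line, values as JSON. send_rows: Moves the arm, as the interface text tells. Its arguments: {"type":"object","properties":{"commands":{"type":"array","items":{"type":"object","properties":{"delta_pos":{"type":"array","items":{"type":"number"}},"yaw":{"type":"number"}}}},"grip":{"type":"number"},"force":{"type":"number"}},"required":["commands"]}

```bash
mkdir -p pics
cat > h.py <<'E'
import numpy as np, cv2
from station import manip
def ray(name,u,v):
    c=manip.get_calibration(name); T=np.linalg.inv(np.array(c["world_to_cam"]))
    d=T[:3,:3]@np.array([(u-c["cx"])/c["fx"],(v-c["cy"])/c["fy"],1.]); return T[:3,3],d
def at(name,u,v,z=0.):
    o,d=ray(name,u,v); return o+d*(z-o[2])/d[2]
def px(name,p):
    c=manip.get_calibration(name); q=np.array(c["world_to_cam"])@np.append(p,1.); return np.array([c["fx"]*q[0]/q[2]+c["cx"],c["fy"]*q[1]/q[2]+c["cy"]])
E
python3 - <<'E'
from h import *
for n in("scene","side"):
    im=manip.snapshot(n); cv2.imwrite(f"pics/{n}0_raw.png",im); cv2.imwrite(f"pics/{n}0.png",cv2.resize(im,(800,600),interpolation=cv2.INTER_CUBIC))
    print(n,ray(n,256,192))
s=manip.sense();print(s["t"],s["tcp_pos"],s["tool_rot"],s["force"],s["finger_gap"])
E
```

```text
scene (array([-0.21295288, -0.63391007,  0.76452677]), array([ 0.56015079,  0.60678424, -0.56465311]))
side (array([ 0.30609371, -1.16151304,  0.93772546]), array([ 0.140268  ,  0.81389684, -0.56396406]))
0.1 [ 0.25970797 -0.56774962  0.23042275] [ 9.77110920e-01  2.12728100e-01 -3.19627799e-05 -1.00226479e-03] [ 0.0170931  -0.38552906  0.2122076 ] 1.0037515538126434
```

View pics/scene0.png

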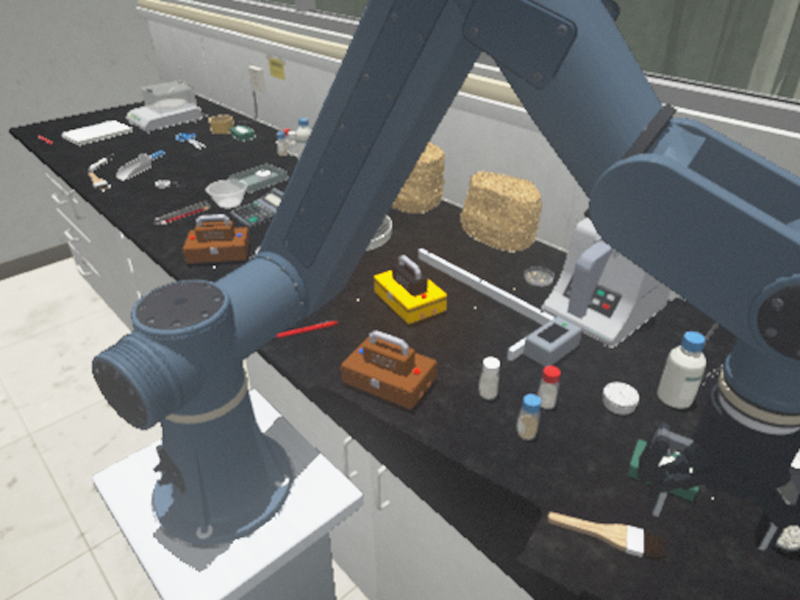

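View pics/side0.png

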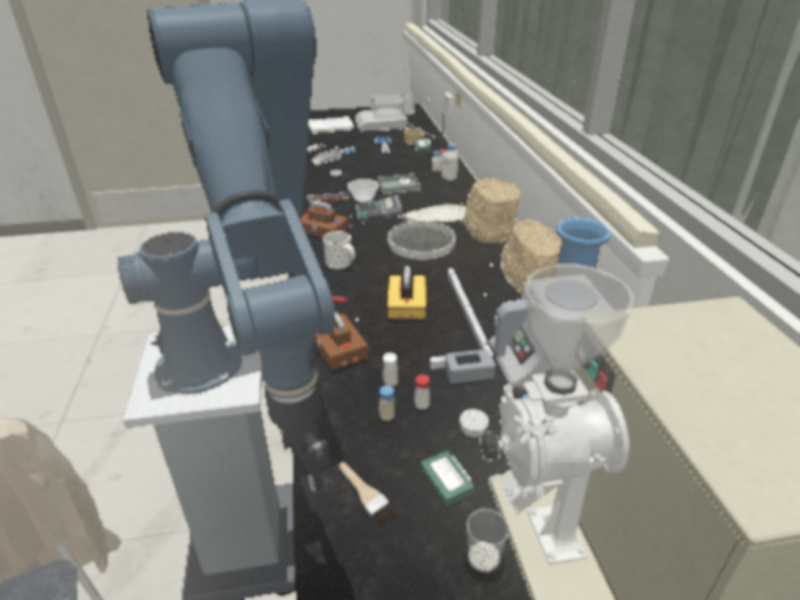

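The yellow box is at scene (410,292) and side (407,297). The brown boxes with the same shape, at scene (388,370) and (216,240), are look-alikes in the wrong colour. The dock's back rail runs from scene (422,253) to (560,322), with the charger at (552,342). Vials are at (489,378), (550,387) and (529,417), and the dish is at (620,397). I'll confirm in one enlarged crop.

Run:
```python
from h import *
a=cv2.imread("pics/scene0_raw.png");b=cv2.imread("pics/side0_raw.png")
A=cv2.resize(a[150:265,225:385],(800,575),interpolation=cv2.INTER_CUBIC)[:, :]
B=cv2.resize(b[160:265,225:345],None,fx=5,fy=5,interpolation=cv2.INTER_CUBIC)
cv2.imwrite("pics/c1.png",A); cv2.imwrite("pics/c2.png",B)
for n,im in(("scene",a),("side",b)):
    h=cv2.cvtColor(im,cv2.COLOR_BGR2HSV); m=cv2.inRange(h,(22,150,60),(34,255,255))
    k,l,st,ce=cv2.connectedComponentsWithStats(m)
    for i in range(1,k):
        if st[i,4]>60:
            print(n,st[i],ce[i],at(n,*ce[i],0.03))
            if st[i,4]>300:
                c=cv2.convexHull(np.argwhere(l==i)[:,::-1].astype(np.int32)); print(cv2.approxPolyDP(c,1.5,True)[:,0].tolist())
```

```text
scene [239 173  47  34 760] [261.69078947 190.18684211] [0.53748445 0.15026799 0.03      ]
[[285, 197], [260, 206], [242, 189], [239, 177], [250, 173], [275, 179], [285, 187]]
```

View pics/c1.png

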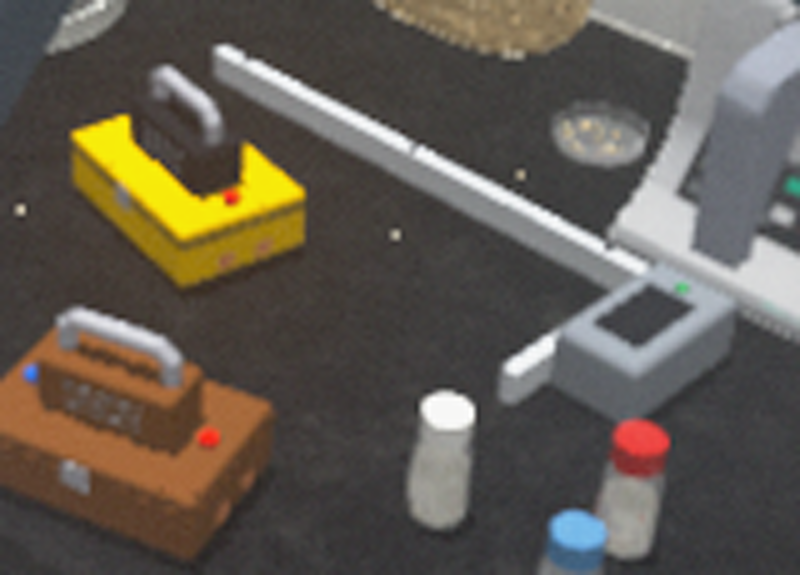

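View pics/c2.png

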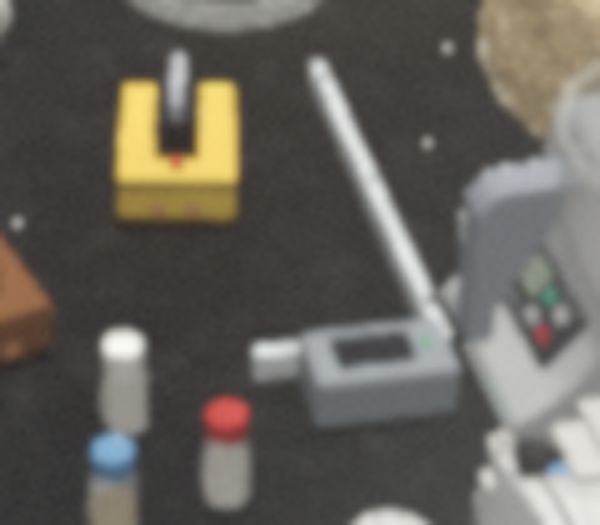

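The crop confirms the yellow tub with two copper contacts on its end face towards the charger. Next I'll measure the edges.

Run:
```python
from h import *
np.set_printoptions(precision=4,suppress=True)
S=lambda x,y,z:at("scene",225+(x+.5)/5-.5,150+(y+.5)/5-.5,z)
D=lambda x,y,z:at("side",225+(x+.5)/5-.5,160+(y+.5)/5-.5,z)
print("box scene top NL,NR,FR",S(72,130,.05),S(185,242,.05),S(305,192,.05)); print("bottom",S(72,178,.006),S(185,288,.006),S(305,243,.006))
print("box side top FL,FR,NR,NL",D(120,80,.05),D(238,80,.05),D(240,185,.05),D(114,185,.05));print("bottom NL,NR",D(116,217,.006),D(238,220,.006))
for n,im,rng in(("scene",cv2.imread("pics/scene0_raw.png"),range(272,346,6)),("side",cv2.imread("pics/side0_raw.png"),range(176,224,5))):
    g=cv2.GaussianBlur(im,(0,0),.6).mean(2); lo=[];hi=[]
    for k in rng:
        if n=="scene":
            c=int(160+(k-270)*.48); r0=c-13; p=g[r0:c+22,k]
        else:
            c=int(288+(k-172)*.46); r0=c-12; p=g[k,r0:c+14]
        m=p>max(p)*.5; i=np.where(m)[0]; a,b=r0+i[0]-.5,r0+i[-1]+.5
        P=(lambda v:(k,v)) if n=="scene" else (lambda v:(v,k))
        if n=="scene": lo.append(at(n,*P(b),0)); hi.append(at(n,*P(a),.026))
        else: lo.append(at(n,*P(a),0)); hi.append(at(n,*P(b),.026))
    for q,w in((np.array(lo),"inner z0"),(np.array(hi),"outer z26")):
        print(n,w,q[[0,-1],:2].ravel(),"slope dx/dy, x@y=0",np.polyfit(q[:,1],q[:,0],1),"res",np.std(np.polyval(np.polyfit(q[:,1],q[:,0],1),q[:,1])-q[:,0]))
print("siderail scene: end inner top, far inner top", S(500,365,.026),S(553,332,.026),"end outer bottom",S(512,403,0),"end inner bot",S(500,395,0))
print("siderail side: end inner top, charger inner top, end outer bot",D(252,342,.026),D(300,339,.026),D(254,383,0))
print("charger scene top NL,NR,FR,FL",S(560,345,.046),S(630,395,.046),S(735,300,.046),S(660,265,.046))
print("back rail end scene",S(215,85,0),S(213,60,.026), "side",D(310,62,.026),D(328,60,.026))
print("corner?",S(640,268,.026),D(430,330,.026),D(448,338,.026))
for nm,s,d,z in(("white",(447,412),(124,340),.078),("red",(640,440),(228,412),.078),("blue",(577,532),(114,447),.078)): print(nm,S(*s,z),D(*d,z))
```

```text
box scene top NL,NR,FR [0.5215 0.2502 0.05  ] [0.4858 0.0964 0.05  ] [0.5849 0.0839 0.05  ]
bottom [0.524  0.2548 0.006 ] [0.4926 0.103  0.006 ] [0.5884 0.0847 0.006 ]
box side top FL,FR,NR,NL [0.5167 0.2565 0.05  ] [0.6225 0.2369 0.05  ] [0.5893 0.0735 0.05  ] [0.4855 0.0925 0.05  ]
bottom NL,NR [0.4888 0.1071 0.006 ] [0.5907 0.084  0.006 ]
scene inner z0 [ 0.7065  0.2698  0.6587 -0.1075] slope dx/dy, x@y=0 [-0.0099  0.6941] res 0.02695527075542784
scene outer z26 [ 0.7184  0.2826  0.7939 -0.004 ] slope dx/dy, x@y=0 [-0.1209  0.7432] res 0.024940030001092607
side inner z0 [ 0.7071  0.2996  0.7036 -0.0491] slope dx/dy, x@y=0 [0.0045 0.7051] res 0.0011865785290839652
side outer z26 [ 0.7236  0.254   0.7579 -0.0918] slope dx/dy, x@y=0 [-0.0854  0.7359] res 0.011516190812879057
siderail scene: end inner top, far inner top [ 0.561  -0.1036  0.026 ] [ 0.611  -0.1053  0.026 ] end outer bottom [ 0.5645 -0.1133  0.    ] end inner bot [ 0.5651 -0.1035  0.    ]
siderail side: end inner top, charger inner top, end outer bot [ 0.562  -0.0994  0.026 ] [ 0.599  -0.1025  0.026 ] [ 0.5604 -0.1169  0.    ]
charger scene top NL,NR,FR,FL [ 0.5816 -0.1303  0.046 ] [ 0.5737 -0.1864  0.046 ] [ 0.6973 -0.1761  0.046 ] [ 0.6943 -0.123   0.046 ]
back rail end scene [0.6987 0.2864 0.    ] [0.6932 0.2835 0.026 ] side [0.7052 0.294  0.026 ] [0.7229 0.2945 0.026 ]
corner? [ 0.7072 -0.1019  0.026 ] [ 0.7    -0.1099  0.026 ] [ 0.7108 -0.1216  0.026 ]
white [ 0.453  -0.1471  0.078 ] [ 0.4569 -0.1413  0.078 ]
red [ 0.5114 -0.2323  0.078 ] [ 0.5151 -0.23    0.078 ]
blue [ 0.4293 -0.2523  0.078 ] [ 0.4325 -0.2504  0.078 ]
```

Run:
```python
from h import *
np.set_printoptions(precision=3,suppress=True)
S=lambda x,y,z:at("scene",225+(x+.5)/5-.5,150+(y+.5)/5-.5,z)
print("brown top FR,NR,FL",S(272,410,.05),S(190,515,.05),S(45,335,.05),"handle ends",S(170,355,.11),S(75,315,.11))
k=.64
print("mug side rim",at("side",338*k,237*k,.091),"base",at("side",337*k,265*k,0),"glassdish near/left",at("side",420*k,257*k,0),at("side",388*k,245*k,.0))
```

```text
brown top FR,NR,FL [ 0.408 -0.058  0.05 ] [ 0.314 -0.089  0.05 ] [0.357 0.083 0.05 ] handle ends [ 0.348 -0.037  0.11 ] [0.333 0.025 0.11 ]
mug side rim [0.387 0.437 0.091] base [0.377 0.422 0.   ] glassdish near/left [0.646 0.423 0.   ] [0.556 0.521 0.   ]
```

Request:
send_rows(commands=[{"delta_pos":[2,5.5,0],"yaw":-0.043},{"delta_pos":[2,5.5,0],"yaw":-0.043},{"delta_pos":[2,5.5,0],"yaw":-0.043},{"delta_pos":[2,5.5,0],"yaw":-0.043},{"delta_pos":[2,5.5,0],"yaw":-0.043},{"delta_pos":[2,5.5,0],"yaw":-0.043},{"delta_pos":[2,5.5,0],"yaw":-0.043},{"delta_pos":[2,5.5,0],"yaw":-0.043},{"delta_pos":[2,5.5,0],"yaw":-0.043},{"delta_pos":[2,5.5,0],"yaw":-0.043}], grip=1, force=60)

```text
t: 1.35
tcp_pos: [0.4612, -0.0047, 0.2277]
tool_rot: [1.0, -0.013, 0.001, -0.001]
force: [0.4, -1.2, -0.3]
finger_gap: -0.002
```

Request:
send_rows(commands=[{"delta_pos":[0,5,0],"yaw":0.026},{"delta_pos":[0,5,0]},{"delta_pos":[-0.2,3.5,0]},{"delta_pos":[-0.1,0,-4]},{"delta_pos":[0,0,-5]},{"delta_pos":[0,0,-5]},{"delta_pos":[0,0,-4]},{"delta_pos":[0,0,-2]},{"delta_pos":[0,0,0]}])

```text
validation failed for argument at $.co...
```

Request:
send_rows(commands=[{"delta_pos":[0,5,0],"yaw":0.026},{"delta_pos":[0,5,0],"yaw":0},{"delta_pos":[-0.2,3.5,0],"yaw":0},{"delta_pos":[-0.1,0,-4],"yaw":0},{"delta_pos":[0,0,-5],"yaw":0},{"delta_pos":[0,0,-5],"yaw":0},{"delta_pos":[0,0,-4],"yaw":0},{"delta_pos":[0,0,-2],"yaw":0},{"delta_pos":[0,0,0],"yaw":0}])

```text
t: 2.48
tcp_pos: [0.4593, 0.1404, 0.0219]
tool_rot: [1.0, 0.005, 0.003, -0.001]
force: [-0.6, 0.1, 0.7]
finger_gap: 0.0
```

Request:
send_rows(commands=[{"delta_pos":[0,-0.8,-0.6],"yaw":-0.01},{"delta_pos":[0,0,-0.4],"yaw":0},{"delta_pos":[0.8,0,0],"yaw":0},{"delta_pos":[0.8,0,0],"yaw":0},{"delta_pos":[0.8,0,0],"yaw":0},{"delta_pos":[0.8,0,0],"yaw":0},{"delta_pos":[0.8,0,0],"yaw":0}])

```text
t: 3.35
tcp_pos: [0.4867, 0.1312, 0.0137]
tool_rot: [1.0, 0.0, -0.012, -0.0]
force: [-12.2, -1.5, 8.1]
finger_gap: -0.005
```

```bash
cat > box.py <<'E'
from h import *
np.set_printoptions(precision=4,suppress=True)
def look(tag,view=None):
    for n in("scene","side"):
        im=manip.snapshot(n); cv2.imwrite(f"pics/{n}_{tag}_raw.png",im)
        h=cv2.cvtColor(im,cv2.COLOR_BGR2HSV); m=cv2.inRange(h,(20,130,60),(35,255,255))
        k,l,st,ce=cv2.connectedComponentsWithStats(m); i=1+np.argmax(st[1:,4])
        c=cv2.convexHull(np.argwhere(l==i)[:,::-1].astype(np.int32)); p=cv2.approxPolyDP(c,1.5,True)[:,0]
        print(n,st[i][:5]); print(np.array([np.r_[q,at(n,*q,.05)[:2],at(n,*q,.006)[:2]] for q in p]))
E
python3 -c "
from box import *
look('p1'); s=manip.sense(); print(s['tcp_pos'],s['force'])"
```

```text
scene [258 178  29  29 428]
[[286.     187.       0.5903   0.0872   0.6398   0.1316]
 [285.     198.       0.5413   0.0451   0.5878   0.087 ]
 [264.     206.       0.4615   0.0598   0.503    0.1025]
 [258.     203.       0.4586   0.0842   0.4999   0.1284]
 [259.     196.       0.4874   0.1103   0.5305   0.1562]
 [274.     178.       0.6009   0.1549   0.651    0.2034]]
side [249 176  25  28 464]
[[271.     203.       0.5733   0.0301   0.5866   0.0892]
 [250.     203.       0.489    0.0456   0.498    0.1054]
 [252.     176.       0.5314   0.2502   0.5425   0.3202]
 [272.     177.       0.6191   0.2253   0.6346   0.294 ]
 [273.     195.       0.5934   0.0846   0.6077   0.1464]]
[0.4874 0.131  0.0136] [-10.0476  -2.7479   6.3328]
```

Request:
send_rows(commands=[{"delta_pos":[1,0,0],"yaw":0},{"delta_pos":[1,0,0],"yaw":0},{"delta_pos":[1,0,0],"yaw":0},{"delta_pos":[1,0,0],"yaw":0},{"delta_pos":[1,0,0],"yaw":0}])

```text
t: 4.08
tcp_pos: [0.4879, 0.1298, 0.0145]
tool_rot: [0.998, 0.002, -0.065, 0.003]
force: [-10.8, -3.8, 9.0]
finger_gap: -0.005
```

```bash
python3 -c "
from box import *
look('p2'); s=manip.sense(); print(s['tcp_pos'],s['force'])"
```

```text
scene [259 178  29  29 411]
[[287.     187.       0.5928   0.0849   0.6424   0.1292]
 [285.     197.       0.5454   0.049    0.5921   0.0911]
 [264.     206.       0.4615   0.0598   0.503    0.1025]
 [259.     203.       0.4609   0.0821   0.5024   0.1262]
 [261.     194.       0.5      0.1142   0.5439   0.1603]
 [275.     178.       0.6035   0.1525   0.6537   0.2009]]
side [250 176  25  28 429]
[[272.     203.       0.5773   0.0294   0.5908   0.0884]
 [251.     203.       0.493    0.0448   0.5023   0.1046]
 [255.     176.       0.5448   0.2477   0.5566   0.3176]
 [272.     177.       0.6191   0.2253   0.6346   0.294 ]
 [274.     190.       0.6056   0.1207   0.6204   0.1842]]
[0.4893 0.1296 0.0145] [-12.1953  -4.6084  10.1868]
```

Request:
send_rows(commands=[{"delta_pos":[-1,0,0],"yaw":0},{"delta_pos":[-1,0,0],"yaw":0},{"delta_pos":[0,0,0],"yaw":0}])

```text
t: 4.55
tcp_pos: [0.4696, 0.1298, 0.0149]
tool_rot: [0.998, 0.002, -0.062, 0.003]
force: [0.8, 0.6, 0.7]
finger_gap: -0.004
```

```bash
python3 -c "
from box import *
look('p3'); s=manip.sense(); print(s['tcp_pos'],s['force'],s['tool_rot'],s['q'],s['tau'])
a=cv2.imread('pics/scene_p2_raw.png')[130:240,200:360]; b=cv2.imread('pics/side_p2_raw.png')[130:240,200:360]
cv2.imwrite('pics/v4.png',cv2.resize(np.hstack([a,b]),(800,275),interpolation=cv2.INTER_CUBIC))
"
```

```text
scene [256 178  32  29 454]
[[287.     186.       0.5972   0.0891   0.6471   0.1337]
 [287.     194.       0.5626   0.0564   0.6104   0.0989]
 [281.     199.       0.5278   0.05     0.5735   0.0921]
 [264.     206.       0.4615   0.0598   0.503    0.1025]
 [256.     200.       0.465    0.1005   0.5068   0.1458]
 [256.     197.       0.4764   0.1128   0.5188   0.1588]
 [275.     178.       0.6035   0.1525   0.6537   0.2009]]
side [249 176  26  28 497]
[[272.     203.       0.5773   0.0294   0.5908   0.0884]
 [251.     203.       0.493    0.0448   0.5023   0.1046]
 [249.     179.       0.5139   0.2275   0.5242   0.2963]
 [251.     176.       0.5269   0.2511   0.5378   0.3211]
 [272.     177.       0.6191   0.2253   0.6346   0.294 ]
 [274.     190.       0.6056   0.1207   0.6204   0.1842]]
[0.4708 0.1298 0.0149] [ 0.722   0.7611 -1.2138] [ 0.9981  0.002  -0.0615  0.0026] [ 0.04    0.755   1.8324 -0.0007  0.6774  1.6073] [  0.098  -41.5831  -5.3388   0.0017   0.4648  -0.    ]
```

View pics/v4.png

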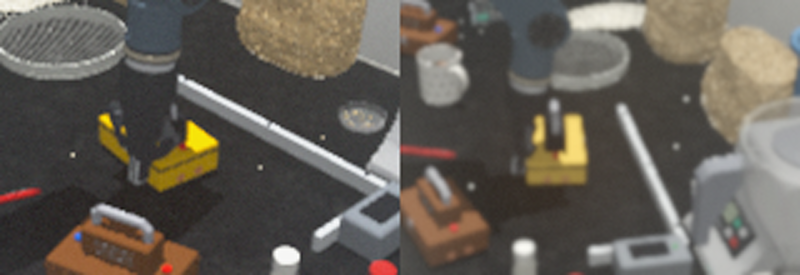

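The last picture shows the fingers leaning over the tub's edge: the tilt builds up under load and isn't corrected. A half turn about z will reverse the lean so the fingertip leads low down.

Request:
send_rows(commands=[{"delta_pos":[-1,0,2],"yaw":0.18},{"delta_pos":[0,0,2],"yaw":0.18},{"delta_pos":[0,0,0],"yaw":0.18},{"delta_pos":[0,0,0],"yaw":0.18},{"delta_pos":[0,0,0],"yaw":0.18},{"delta_pos":[0,0,0],"yaw":0.18},{"delta_pos":[0,0,0],"yaw":0.18},{"delta_pos":[0,0,0],"yaw":0.18},{"delta_pos":[0,0,0],"yaw":0.18}])

```text
t: 5.78
tcp_pos: [0.4716, 0.1307, 0.057]
tool_rot: [0.668, 0.742, -0.032, 0.048]
force: [0.6, 0.4, 0.2]
finger_gap: 0.003
```

Request:
send_rows(commands=[{"delta_pos":[0,0,0],"yaw":0.18},{"delta_pos":[0,0,0],"yaw":0.18},{"delta_pos":[0,0,0],"yaw":0.18},{"delta_pos":[0,0,0],"yaw":0.18},{"delta_pos":[0,0,0],"yaw":0.18},{"delta_pos":[0,0,0],"yaw":0.18},{"delta_pos":[0,0,0],"yaw":0.18},{"delta_pos":[0,0,0],"yaw":0.18}])

```text
t: 6.78
tcp_pos: [0.4802, 0.1318, 0.0583]
tool_rot: [-0.012, 0.998, 0.013, 0.061]
force: [-0.3, -0.2, 0.2]
finger_gap: 0.0
```

Request:
send_rows(commands=[{"delta_pos":[-2,0,0],"yaw":-0.024},{"delta_pos":[0,0,-2.5],"yaw":0},{"delta_pos":[0,0,-2],"yaw":0},{"delta_pos":[0,0,0],"yaw":0}])

```text
t: 7.28
tcp_pos: [0.4655, 0.1314, 0.0134]
tool_rot: [0.0, 0.998, 0.013, 0.066]
force: [0.1, 0.0, 0.4]
finger_gap: -0.003
```

Request:
send_rows(commands=[{"delta_pos":[1.5,0,0],"yaw":0},{"delta_pos":[2,0,0],"yaw":0},{"delta_pos":[2,0,0],"yaw":0}])

```text
t: 7.65
tcp_pos: [0.5143, 0.131, 0.014]
tool_rot: [-0.0, 0.998, 0.012, 0.057]
force: [-9.4, -3.1, 2.2]
finger_gap: 0.001
```

Request:
send_rows(commands=[{"delta_pos":[2,0,0],"yaw":0},{"delta_pos":[2,0,0],"yaw":0}])

```text
t: 7.9
tcp_pos: [0.5473, 0.1301, 0.0141]
tool_rot: [-0.001, 0.999, 0.011, 0.047]
force: [-7.2, -3.2, 3.4]
finger_gap: 0.001
```

```bash
python3 -c "
from box import *
look('p4'); s=manip.sense(); print(s['tcp_pos'],s['force'],s['tool_rot'])
"
```

```text
scene [271 172  22  27 298]
[[291.     175.       0.659    0.1281   0.7127   0.175 ]
 [291.     186.       0.6072   0.08     0.6577   0.1239]
 [278.     198.       0.5247   0.0605   0.5702   0.1032]
 [271.     196.       0.5161   0.0838   0.561    0.128 ]
 [281.     172.       0.6478   0.1663   0.7008   0.2156]]
side [264 179  24  23 321]
[[286.     195.       0.6472   0.0748   0.6641   0.136 ]
 [267.     201.       0.56     0.0468   0.5726   0.1067]
 [265.     199.       0.5547   0.0622   0.567    0.1228]
 [264.     182.       0.5755   0.1908   0.5888   0.2578]
 [279.     179.       0.6465   0.203    0.6634   0.2706]
 [287.     187.       0.6661   0.1332   0.6839   0.1974]]
[0.5528 0.13   0.0148] [-2.1139 -0.8752 -1.4679] [-0.0007  0.9985  0.0117  0.0526]
```

```bash
python3 -c "
from box import *
a=cv2.imread('pics/scene_p4_raw.png')[140:240,235:355]; b=cv2.imread('pics/side_p4_raw.png')[150:250,235:355]
cv2.imwrite('pics/v5.png',cv2.resize(np.hstack([a,b]),(800,333),interpolation=cv2.INTER_CUBIC))
"
```

```text
(no output)
```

View pics/v5.png

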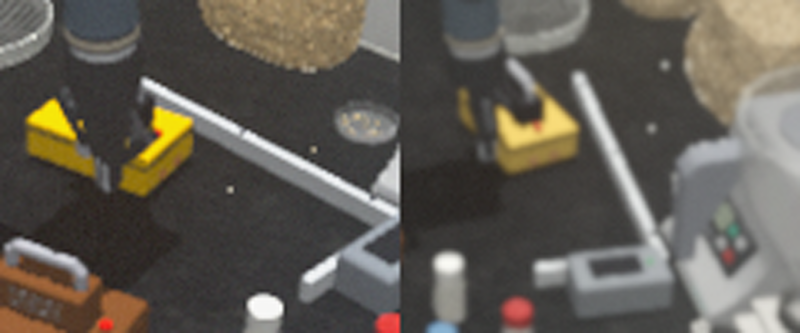

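The box has turned the other way, to a yaw of about +0.3, with its near right base corner at (0.571,0.105). Next I push left of centre so it squares itself against the back rail.

Request:
send_rows(commands=[{"delta_pos":[-3,0,0],"yaw":0},{"delta_pos":[-3.5,0,0],"yaw":0},{"delta_pos":[-1,4,0],"yaw":0},{"delta_pos":[0,4,0],"yaw":0},{"delta_pos":[0,0,0],"yaw":0}])

```text
t: 8.62
tcp_pos: [0.4865, 0.212, 0.0201]
tool_rot: [0.001, 0.998, 0.013, 0.064]
force: [-1.0, -0.7, 0.2]
finger_gap: 0.0
```

Request:
send_rows(commands=[{"delta_pos":[1.5,0,0],"yaw":0},{"delta_pos":[2,0,0],"yaw":0},{"delta_pos":[2,0,0],"yaw":0},{"delta_pos":[2,0,0],"yaw":0}])

```text
t: 9.12
tcp_pos: [0.5542, 0.2108, 0.0208]
tool_rot: [0.001, 0.998, 0.012, 0.055]
force: [-9.2, 2.7, 4.5]
finger_gap: 0.001
```

Request:
send_rows(commands=[{"delta_pos":[1.5,0,0],"yaw":0},{"delta_pos":[0,0,0],"yaw":0}])

```text
t: 9.38
tcp_pos: [0.5653, 0.2099, 0.0209]
tool_rot: [0.002, 0.999, 0.012, 0.05]
force: [-0.5, -0.8, -0.2]
finger_gap: -0.0
```

```bash
python3 -c "
from box import *
look('p5')
"
```

```text
scene [257 171  43  26 647]
[[299.     176.       0.6747   0.1044   0.7294   0.1499]
 [299.     185.       0.6316   0.0657   0.6836   0.1088]
 [283.     196.       0.5447   0.0573   0.5914   0.0999]
 [257.     184.       0.5312   0.1671   0.577    0.2165]
 [259.     176.       0.5715   0.2002   0.6198   0.2515]
 [265.     172.       0.6058   0.2053   0.6562   0.257 ]
 [289.     171.       0.6738   0.1516   0.7284   0.2   ]]
side [264 173  28  29 457]
[[291.     197.       0.6642   0.0568   0.682    0.1172]
 [270.     201.       0.5722   0.0446   0.5853   0.1043]
 [264.     188.       0.5663   0.1436   0.5792   0.2083]
 [264.     176.       0.5851   0.2403   0.5989   0.3098]
 [282.     173.       0.6717   0.2509   0.6898   0.3209]
 [290.     187.       0.6789   0.1309   0.6974   0.1949]]
```

Request:
send_rows(commands=[{"delta_pos":[-1.5,-0.8,-0.8],"yaw":0},{"delta_pos":[1.2,0,0],"yaw":0},{"delta_pos":[1.5,0,0],"yaw":0},{"delta_pos":[1.5,0,0],"yaw":0}])

```text
t: 9.98
tcp_pos: [0.5844, 0.2015, 0.0134]
tool_rot: [0.003, 0.999, 0.012, 0.039]
force: [-15.8, 3.0, 13.9]
finger_gap: -0.004
```

```bash
python3 -c "
from box import *
look('p6')
"
```

```text
scene [264 169  40  27 599]
[[303.     175.       0.6901   0.0993   0.7457   0.1444]
 [302.     185.       0.639    0.0588   0.6915   0.1015]
 [284.     195.       0.5512   0.0591   0.5983   0.1018]
 [264.     184.       0.5487   0.1509   0.5956   0.1992]
 [266.     176.       0.5896   0.1834   0.639    0.2337]
 [271.     172.       0.6215   0.1907   0.6729   0.2415]
 [292.     169.       0.692    0.1538   0.7477   0.2023]]
side [269 174  26  28 401]
[[293.     199.       0.6687   0.0413   0.6867   0.1009]
 [272.     200.       0.5817   0.05     0.5954   0.11  ]
 [269.     189.       0.586    0.1321   0.5999   0.1962]
 [270.     174.       0.6155   0.2524   0.6309   0.3224]
 [287.     177.       0.6859   0.2129   0.7047   0.2811]
 [293.     191.       0.6838   0.0985   0.7025   0.161 ]]
```

Request:
send_rows(commands=[{"delta_pos":[-2,0,0],"yaw":0},{"delta_pos":[0,-4,0],"yaw":0},{"delta_pos":[1.5,0,0],"yaw":0},{"delta_pos":[1.5,0,0],"yaw":0},{"delta_pos":[1.2,0,0],"yaw":0}])

```text
t: 10.7
tcp_pos: [0.5924, 0.16, 0.013]
tool_rot: [0.002, 1.0, 0.011, 0.018]
force: [-19.8, -0.6, 14.1]
finger_gap: -0.0
```

```bash
python3 -c "
from box import *
look('p7')
"
```

```text
scene [274 169  32  26 463]
[[305.     175.       0.6952   0.0945   0.7512   0.1394]
 [303.     185.       0.6415   0.0565   0.6941   0.099 ]
 [286.     194.       0.5602   0.0586   0.6078   0.1013]
 [274.     188.       0.5564   0.1104   0.6038   0.1562]
 [276.     180.       0.5968   0.141    0.6466   0.1887]
 [293.     169.       0.6946   0.1513   0.7505   0.1997]]
side [272 174  23  28 347]
[[294.     199.       0.6728   0.0406   0.691    0.1001]
 [273.     200.       0.5858   0.0493   0.5996   0.1093]
 [274.     174.       0.6336   0.249    0.6498   0.3189]
 [288.     177.       0.6904   0.2121   0.7094   0.2802]
 [294.     191.       0.688    0.0977   0.7069   0.1602]]
```

The box now lies along the back rail: its near base edge reads x ≈ 0.604–0.608 and the push stalls at 20 N. Next I go round over it to its left end, turning the tool by −90°.

Request:
send_rows(commands=[{"delta_pos":[-2.5,0,0],"yaw":0},{"delta_pos":[-1,0,2],"yaw":0},{"delta_pos":[0,1,6],"yaw":-0.18},{"delta_pos":[0,3,6],"yaw":-0.18},{"delta_pos":[0,5,2],"yaw":-0.18},{"delta_pos":[2,4,0],"yaw":-0.18},{"delta_pos":[3,0,0],"yaw":-0.18},{"delta_pos":[3,0,0],"yaw":-0.18},{"delta_pos":[0,0,0],"yaw":-0.18},{"delta_pos":[0,0,0],"yaw":-0.18}])

```text
t: 12.05
tcp_pos: [0.6631, 0.2943, 0.189]
tool_rot: [0.677, 0.735, 0.004, 0.04]
force: [0.3, 0.6, -0.5]
finger_gap: 0.003
```

Request:
send_rows(commands=[{"delta_pos":[-1,0,-4],"yaw":-0.08},{"delta_pos":[0,0,-5],"yaw":0},{"delta_pos":[0,0,-4],"yaw":0},{"delta_pos":[0,0,-3],"yaw":0},{"delta_pos":[0,0,0],"yaw":0}])

```text
t: 12.68
tcp_pos: [0.6674, 0.297, 0.0326]
tool_rot: [0.708, 0.705, 0.014, 0.047]
force: [-0.5, -0.8, 0.3]
finger_gap: -0.002
```

Request:
send_rows(commands=[{"delta_pos":[-1.5,-0.5,-1.5],"yaw":0},{"delta_pos":[0,-1,-0.5],"yaw":0},{"delta_pos":[0,-2,0],"yaw":0},{"delta_pos":[0,-2,0],"yaw":0}])

```text
t: 13.18
tcp_pos: [0.6607, 0.2438, 0.0194]
tool_rot: [0.708, 0.704, 0.023, 0.05]
force: [-2.8, 6.6, -4.8]
finger_gap: -0.004
```

Request:
send_rows(commands=[{"delta_pos":[-0.3,-2,-0.3],"yaw":0},{"delta_pos":[-0.3,-2,-0.2],"yaw":0},{"delta_pos":[-0.2,-2,0],"yaw":0}])

```text
t: 13.55
tcp_pos: [0.6592, 0.1867, 0.0207]
tool_rot: [0.71, 0.702, 0.034, 0.051]
force: [-0.2, 6.9, -4.3]
finger_gap: 0.001
```

```bash
python3 -c "
from box import *
look('p8'); s=manip.sense(); print(s['tcp_pos'],s['force'],s['tool_rot'])
a=cv2.imread('pics/scene_p8_raw.png')[140:240,235:355]; b=cv2.imread('pics/side_p8_raw.png')[150:250,235:355]
cv2.imwrite('pics/v6.png',cv2.resize(np.hstack([a,b]),(800,333),interpolation=cv2.INTER_CUBIC))
"
```

```text
scene [270 171  51  33 853]
[[319.     191.       0.653   -0.0035   0.7064   0.0354]
 [317.     194.       0.6346  -0.0102   0.6868   0.0282]
 [299.     203.       0.554   -0.0039   0.6012   0.0349]
 [270.     185.       0.5594   0.1326   0.607    0.1798]
 [270.     176.       0.5999   0.1738   0.65     0.2235]
 [280.     171.       0.6501   0.1736   0.7032   0.2233]
 [309.     176.       0.7005   0.0805   0.7567   0.1245]
 [320.     182.       0.6984   0.0294   0.7545   0.0703]]
side [271 184  29  28 430]
[[299.     208.       0.6765  -0.0233   0.6948   0.0331]
 [279.     211.       0.5934  -0.0282   0.6076   0.028 ]
 [271.     192.       0.5898   0.1081   0.6038   0.171 ]
 [272.     184.       0.607    0.1684   0.6219   0.2343]
 [291.     185.       0.6871   0.1455   0.706    0.2103]
 [299.     202.       0.6875   0.0163   0.7064   0.0747]]
[0.6594 0.184  0.0209] [-1.2016  0.2068 -0.0671] [0.7101 0.7014 0.0325 0.0518]
```

View pics/v6.png

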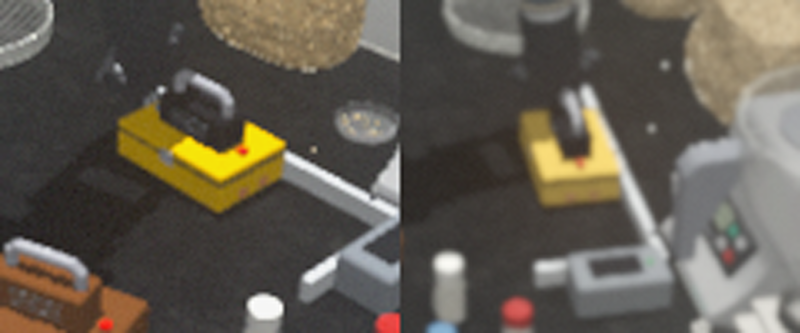

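Request:
send_rows(commands=[{"delta_pos":[-0.3,-2,-0.4],"yaw":0},{"delta_pos":[-0.2,-2,-0.4],"yaw":0},{"delta_pos":[-0.2,-2,-0.3],"yaw":0},{"delta_pos":[-0.2,-2,-0.2],"yaw":0}])

```text
t: 14.15
tcp_pos: [0.6612, 0.1172, 0.0203]
tool_rot: [0.712, 0.698, 0.051, 0.055]
force: [0.8, 7.5, 1.0]
finger_gap: 0.001
```

```bash
python3 -c "
from box import *
look('p9'); s=manip.sense(); print(s['tcp_pos'],s['force'],s['tool_rot'])
"
```

```text
scene [284 178  53  35 913]
[[335.     200.       0.6506  -0.0709   0.7038  -0.0362]
 [328.     206.       0.6086  -0.076    0.6592  -0.0417]
 [314.     212.       0.5526  -0.0664   0.5998  -0.0314]
 [285.     194.       0.5578   0.0608   0.6053   0.1036]
 [284.     184.       0.5988   0.1046   0.6487   0.1501]
 [295.     178.       0.6546   0.1051   0.7081   0.1506]
 [326.     185.       0.6986   0.0037   0.7548   0.0429]
 [336.     191.       0.6942  -0.0416   0.7501  -0.0051]]
side [275 192  29  30 487]
[[303.     219.       0.6726  -0.0942   0.6908  -0.0413]
 [281.     221.       0.5867  -0.091    0.6007  -0.0379]
 [276.     208.       0.586   -0.0067   0.5999   0.0505]
 [275.     193.       0.6049   0.0976   0.6197   0.1601]
 [295.     193.       0.6883   0.0823   0.7072   0.144 ]
 [303.     211.       0.6867  -0.0453   0.7056   0.0101]]
[0.6608 0.1141 0.0197] [-0.1875  0.1848  0.9293] [0.7122 0.6981 0.0494 0.055 ]
```

Request:
send_rows(commands=[{"delta_pos":[-0.3,-2,-0.5],"yaw":0},{"delta_pos":[-0.2,-2,-0.4],"yaw":0},{"delta_pos":[-0.2,-1.5,-0.2],"yaw":0}])

```text
t: 14.62
tcp_pos: [0.6604, 0.0691, 0.0166]
tool_rot: [0.712, 0.697, 0.06, 0.057]
force: [0.2, 11.5, 4.0]
finger_gap: 0.001
```

Request:
send_rows(commands=[{"delta_pos":[0,-1,-0.1],"yaw":0},{"delta_pos":[0,-1,0],"yaw":0}])

```text
t: 14.88
tcp_pos: [0.6585, 0.0559, 0.0168]
tool_rot: [0.714, 0.695, 0.062, 0.052]
force: [-5.6, 36.1, 5.8]
finger_gap: -0.002
```

Request:
send_rows(commands=[{"delta_pos":[0,1.5,0],"yaw":0},{"delta_pos":[0,3,0],"yaw":0},{"delta_pos":[0,2,4],"yaw":0},{"delta_pos":[-2,0,6],"yaw":0},{"delta_pos":[-4,0,5],"yaw":0}])

```text
t: 15.5
tcp_pos: [0.5998, 0.1225, 0.1661]
tool_rot: [0.713, 0.696, 0.059, 0.053]
force: [0.6, -0.8, 1.5]
finger_gap: -0.0
```

```bash
python3 -c "
from box import *
look('p10'); s=manip.sense(); print(s['tcp_pos'],s['force'],s['tool_rot'])
a=cv2.imread('pics/scene_p10_raw.png')[150:250,260:380]; b=cv2.imread('pics/side_p10_raw.png')[170:270,245:345]
cv2.imwrite('pics/v7.png',np.hstack([cv2.resize(a,(430,358),interpolation=cv2.INTER_CUBIC),cv2.resize(b,(358,358),interpolation=cv2.INTER_CUBIC)]))
"
```

```text
scene [297 185  55  35 900]
[[350.     205.       0.6633  -0.1194   0.7173  -0.0877]
 [331.     218.       0.5672  -0.12     0.6152  -0.0884]
 [326.     219.       0.5524  -0.1129   0.5995  -0.0808]
 [298.     202.       0.5557   0.0019   0.603    0.0411]
 [297.     191.       0.5996   0.0459   0.6497   0.0878]
 [309.     185.       0.6564   0.0427   0.71     0.0844]
 [341.     193.       0.6968  -0.0599   0.7528  -0.0245]
 [351.     199.       0.6926  -0.1022   0.7484  -0.0695]]
side [277 199  31  27 381]
[[307.     221.       0.6843  -0.1087   0.703   -0.0565]
 [283.     225.       0.5887  -0.1156   0.6027  -0.0638]
 [278.     211.       0.5895  -0.0275   0.6035   0.0287]
 [277.     200.       0.602    0.0463   0.6167   0.1061]
 [285.     199.       0.6362   0.0473   0.6525   0.1072]
 [299.     202.       0.6875   0.0163   0.7064   0.0747]]
[0.5975 0.1231 0.1693] [ 1.119  -0.6178  0.8811] [0.7131 0.6965 0.0604 0.0533]
```

View pics/v7.png

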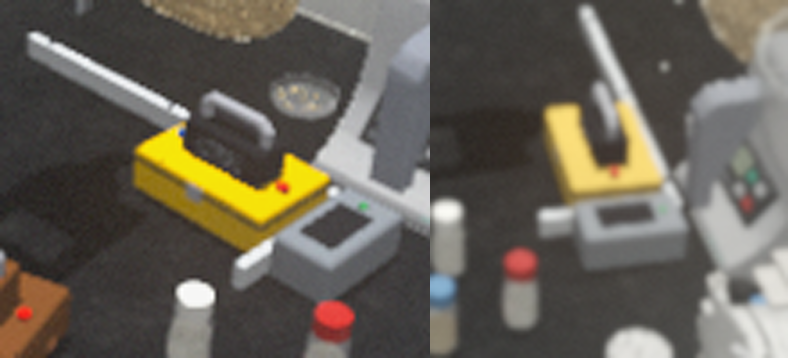

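The box sits in the corner, with the charger overlapping its lower end in the view and the vials untouched. I'll check squareness with sub-pixel line fits.

```bash
cat > sq.py <<'E'
from box import *
import sys
def edge(n,im,p0,p1,z,name,half=4):
    y=np.clip(im[:,:,1].astype(np.float32)+im[:,:,2]-2*im[:,:,0].astype(np.float32),0,None)  # yellowness
    p0,p1=np.array(p0,float),np.array(p1,float); d=(p1-p0)/np.linalg.norm(p1-p0); nn=np.array([-d[1],d[0]])
    s=np.arange(-half,half+.01,.1); pts=[]
    for t in np.linspace(.1,.9,25):
        q=p0+t*(p1-p0)+s[:,None]*nn
        pr=cv2.remap(y,q[:,0].astype(np.float32)[None],q[:,1].astype(np.float32)[None],cv2.INTER_LINEAR)[0]
        g=np.abs(np.gradient(cv2.GaussianBlur(pr[None],(0,0),5)[0])); w=g**2; o=(w*s).sum()/w.sum(); pts.append(at(n,*(p0+t*(p1-p0)+o*nn),z)[:2])
    P=np.array(pts,np.float32); v=cv2.fitLine(P,cv2.DIST_HUBER,0,.001,.001).ravel()
    a=np.degrees(np.arctan2(v[1],v[0]))%180; print(n,name,"dir deg %.2f"%a,"ends",P[0],P[-1],"scatter mm %.2f"%(1e3*np.std((P-v[2:])@np.array([-v[1],v[0]]))))
tag=sys.argv[1]; a=cv2.imread(f"pics/scene_{tag}_raw.png"); b=cv2.imread(f"pics/side_{tag}_raw.png")
pr=lambda n,x,y,z:px(n,np.array([x,y,z]))
for n,im in(("scene",a),("side",b)):
    edge(n,im,pr(n,.604,.045,.006),pr(n,.604,-.08,.006),.006,"near bottom (want 90)") if n=="scene" else edge(n,im,pr(n,.604,.045,.05),pr(n,.604,-.1,.05),.05,"near top (want 90)",3)
edge("side",b,pr("side",.607,.047,.05),pr("side",.63,.047,.05),.05,"left end top (want 0)",3)
edge("scene",a,pr("scene",.607,.047,.05),pr("scene",.63,.047,.05),.05,"left end top (want 0)",3)
edge("scene",a,pr("scene",.615,-.103,.05),pr("scene",.695,-.103,.05),.05,"right end top (want 0)",3)
edge("side",b,pr("side",.615,-.103,.05),pr("side",.695,-.103,.05),.05,"right end top (want 0)",3)
# back rail, same manner by brightness
for n,im,y0,y1 in(("side",b,.27,.08),("scene",a,.27,.08)):
    g=np.dstack([np.zeros_like(im[:,:,0]),im[:,:,2]//2,im[:,:,2]//2]); edge(n,g,pr(n,.704,y0,0),pr(n,.704,y1,0),0,"rail inner foot",3)
E
python3 sq.py p10
```

```text
scene near bottom (want 90) dir deg 88.43 ends [0.6037 0.0316] [ 0.601  -0.0693] scatter mm 0.86
side near top (want 90) dir deg 89.90 ends [0.5971 0.0266] [ 0.5969 -0.0892] scatter mm 0.48
side left end top (want 0) dir deg 0.48 ends [0.6101 0.0517] [0.6285 0.0518] scatter mm 0.10
scene left end top (want 0) dir deg 0.99 ends [0.6088 0.0462] [0.6275 0.0467] scatter mm 0.31
scene right end top (want 0) dir deg 178.11 ends [ 0.6214 -0.1052] [ 0.6852 -0.1054] scatter mm 0.54
side right end top (want 0) dir deg 179.32 ends [ 0.6214 -0.1113] [ 0.6851 -0.1115] scatter mm 0.44
side rail inner foot dir deg 89.54 ends [0.7094 0.2523] [0.7048 0.0979] scatter mm 1.12
scene rail inner foot dir deg 89.84 ends [0.7056 0.2505] [0.6964 0.094 ] scatter mm 2.06
```

Request:
send_rows(commands=[{"delta_pos":[-4.5,0,0],"yaw":0},{"delta_pos":[0,-5,0],"yaw":0},{"delta_pos":[0,-5,0],"yaw":0},{"delta_pos":[0,-4.5,0],"yaw":0},{"delta_pos":[0,0,-4],"yaw":0},{"delta_pos":[0,0,-5],"yaw":0},{"delta_pos":[0,0,-4],"yaw":0},{"delta_pos":[0,0,0],"yaw":0}])

```text
t: 16.6
tcp_pos: [0.5583, -0.0301, 0.0362]
tool_rot: [0.712, 0.697, 0.062, 0.061]
force: [-0.3, 0.7, 0.6]
finger_gap: 0.003
```

Request:
send_rows(commands=[{"delta_pos":[0,0,-1.6],"yaw":0},{"delta_pos":[0,0,-0.5],"yaw":0},{"delta_pos":[1.5,0,0],"yaw":0},{"delta_pos":[1,0,0],"yaw":0},{"delta_pos":[1,0,0],"yaw":0}])

```text
t: 17.23
tcp_pos: [0.5918, -0.0301, 0.0188]
tool_rot: [0.711, 0.698, 0.06, 0.058]
force: [-26.9, -10.7, 18.7]
finger_gap: 0.004
```

Request:
send_rows(commands=[{"delta_pos":[1,0,0],"yaw":0},{"delta_pos":[1.2,0,0],"yaw":0}])

```text
t: 17.48
tcp_pos: [0.5911, -0.0267, 0.017]
tool_rot: [0.71, 0.701, 0.046, 0.038]
force: [-22.8, -5.8, 14.4]
finger_gap: -0.003
```

Request:
send_rows(commands=[{"delta_pos":[-2,0,0],"yaw":0},{"delta_pos":[-3,0,0],"yaw":0},{"delta_pos":[-1,0,5],"yaw":0},{"delta_pos":[0,3,6],"yaw":0},{"delta_pos":[0,6,4],"yaw":0},{"delta_pos":[0,6,0],"yaw":0},{"delta_pos":[0,3,0],"yaw":0}])

```text
t: 18.35
tcp_pos: [0.5321, 0.1462, 0.1698]
tool_rot: [0.713, 0.699, 0.049, 0.042]
force: [0.6, -0.5, -0.7]
finger_gap: 0.003
```

```bash
python3 -c "
from box import *
look('p11'); s=manip.sense(); print(s['tcp_pos'],s['tool_rot'],s['t'])
"; python3 sq.py p11
```

```text
scene [297 184  55  36 906]
[[351.     201.       0.6835  -0.1088   0.7387  -0.0764]
 [350.     205.       0.6633  -0.1194   0.7173  -0.0877]
 [327.     219.       0.5546  -0.1149   0.6018  -0.083 ]
 [297.     200.       0.5615   0.0114   0.6092   0.0512]
 [298.     190.       0.6065   0.0477   0.6569   0.0896]
 [311.     184.       0.6662   0.0422   0.7203   0.0838]
 [341.     192.       0.7016  -0.0563   0.7579  -0.0208]
 [350.     198.       0.6949  -0.0968   0.7508  -0.0637]]
side [278 199  31  27 370]
[[308.     221.       0.688   -0.1094   0.7069  -0.0572]
 [284.     225.       0.5924  -0.1163   0.6066  -0.0645]
 [278.     209.       0.5924  -0.0147   0.6066   0.0422]
 [278.     200.       0.6061   0.0455   0.6209   0.1054]
 [286.     199.       0.6402   0.0465   0.6568   0.1064]
 [300.     202.       0.6915   0.0156   0.7106   0.0739]]
[0.5323 0.1467 0.1695] [0.7116 0.6995 0.0496 0.0418] 18.45
scene near bottom (want 90) dir deg 88.41 ends [0.6063 0.0328] [ 0.6035 -0.0684] scatter mm 0.35
side near top (want 90) dir deg 89.61 ends [0.5992 0.0274] [ 0.5982 -0.0887] scatter mm 0.80
side left end top (want 0) dir deg 179.31 ends [0.6101 0.0517] [0.6286 0.0519] scatter mm 0.29
scene left end top (want 0) dir deg 177.54 ends [0.6097 0.0477] [0.6276 0.0469] scatter mm 0.19
scene right end top (want 0) dir deg 178.39 ends [ 0.6218 -0.1046] [ 0.6847 -0.1062] scatter mm 0.23
side right end top (want 0) dir deg 178.74 ends [ 0.6215 -0.1107] [ 0.685  -0.1117] scatter mm 0.41
side rail inner foot dir deg 88.62 ends [0.7094 0.2523] [0.7049 0.0979] scatter mm 1.04
scene rail inner foot dir deg 89.93 ends [0.7056 0.2504] [0.6965 0.094 ] scatter mm 2.10
```

Request:
send_rows(commands=[{"delta_pos":[6,-2,0],"yaw":0},{"delta_pos":[5.5,-1,0],"yaw":0},{"delta_pos":[0,0,-4],"yaw":0},{"delta_pos":[0,0,-5],"yaw":0},{"delta_pos":[0,0,-4],"yaw":0},{"delta_pos":[0,0,-1.5],"yaw":0},{"delta_pos":[0,0,0],"yaw":0}])

```text
t: 19.32
tcp_pos: [0.6509, 0.1093, 0.0247]
tool_rot: [0.712, 0.699, 0.05, 0.045]
force: [1.0, -0.5, -0.0]
finger_gap: 0.003
```

Request:
send_rows(commands=[{"delta_pos":[0,-1.5,-1],"yaw":0},{"delta_pos":[0,-1.5,0],"yaw":0},{"delta_pos":[0,-1,0],"yaw":0},{"delta_pos":[0,-0.8,0],"yaw":0},{"delta_pos":[0,-0.8,0],"yaw":0}])

```text
t: 19.95
tcp_pos: [0.6509, 0.0552, 0.0193]
tool_rot: [0.714, 0.697, 0.054, 0.042]
force: [-6.0, 41.4, 6.5]
finger_gap: -0.001
```

Request:
send_rows(commands=[{"delta_pos":[0,2,0],"yaw":0},{"delta_pos":[0,4,0],"yaw":0},{"delta_pos":[0,2,5],"yaw":0},{"delta_pos":[-4,0,6],"yaw":0},{"delta_pos":[-6,0,4],"yaw":0},{"delta_pos":[-4,0,0],"yaw":0},{"delta_pos":[0,0,0],"yaw":0}])

```text
t: 20.82
tcp_pos: [0.5199, 0.1375, 0.1629]
tool_rot: [0.713, 0.697, 0.056, 0.043]
force: [0.2, -0.5, -0.0]
finger_gap: -0.0
```

```bash
python3 -c "
from box import *
look('p12'); s=manip.sense(); print(s['tcp_pos'],s['tool_rot'],s['t'])
a=cv2.imread('pics/scene_p12_raw.png')[165:235,270:370]; b=cv2.imread('pics/side_p12_raw.png')[170:270,245:345]
cv2.imwrite('pics/v8.png',np.hstack([cv2.resize(a,(500,350),interpolation=cv2.INTER_CUBIC),cv2.resize(b,(300,350),interpolation=cv2.INTER_CUBIC)]))
" | tail -1; python3 sq.py p12
```

```text
[0.5247 0.1373 0.1633] [0.7136 0.6967 0.0584 0.0449] 20.925
scene near bottom (want 90) dir deg 89.74 ends [0.6028 0.0313] [ 0.6022 -0.0689] scatter mm 0.44
side near top (want 90) dir deg 90.39 ends [0.597  0.0266] [ 0.5981 -0.0887] scatter mm 0.84
side left end top (want 0) dir deg 1.14 ends [0.6098 0.0499] [0.6283 0.0507] scatter mm 0.21
scene left end top (want 0) dir deg 176.86 ends [0.6085 0.0456] [0.6264 0.0448] scatter mm 0.20
scene right end top (want 0) dir deg 179.35 ends [ 0.6207 -0.1064] [ 0.6845 -0.1065] scatter mm 0.51
side right end top (want 0) dir deg 0.28 ends [ 0.6213 -0.112 ] [ 0.685 -0.112] scatter mm 0.30
side rail inner foot dir deg 89.28 ends [0.7093 0.2522] [0.7038 0.0974] scatter mm 1.29
scene rail inner foot dir deg 89.78 ends [0.7059 0.2506] [0.694  0.0928] scatter mm 2.29
```

View pics/v8.png

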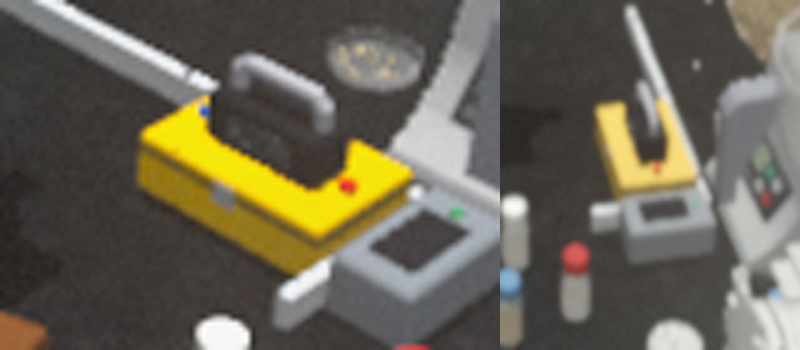

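The last push along −y left the box about 2–3 mm off the back rail. I'll do one final nudge on +x with a slight −y bias, so it seats against both rails.

Request:
send_rows(commands=[{"delta_pos":[3,-5,0],"yaw":0},{"delta_pos":[0,-6,0],"yaw":0},{"delta_pos":[0,-5,-3],"yaw":0},{"delta_pos":[0,0,-5],"yaw":0},{"delta_pos":[0,0,-4],"yaw":0},{"delta_pos":[0,0,-1.5],"yaw":0},{"delta_pos":[0,0,0],"yaw":0}])

```text
t: 21.8
tcp_pos: [0.5717, -0.0344, 0.0253]
tool_rot: [0.713, 0.696, 0.064, 0.055]
force: [-0.1, 0.1, 0.1]
finger_gap: -0.0
```

Request:
send_rows(commands=[{"delta_pos":[0,1.2,-1],"yaw":0},{"delta_pos":[1,0,0],"yaw":0},{"delta_pos":[1,0,0],"yaw":0},{"delta_pos":[1,0,0],"yaw":0},{"delta_pos":[1,-0.6,0],"yaw":0},{"delta_pos":[0.7,-0.8,0],"yaw":0}])

```text
t: 22.55
tcp_pos: [0.5923, -0.0249, 0.0153]
tool_rot: [0.711, 0.701, 0.049, 0.027]
force: [-6.7, 5.8, 1.2]
finger_gap: -0.004
```

Request:
send_rows(commands=[{"delta_pos":[-2,0,0],"yaw":0},{"delta_pos":[-3,0,0],"yaw":0},{"delta_pos":[-1,0,5],"yaw":0},{"delta_pos":[0,3,6],"yaw":0},{"delta_pos":[0,6,4],"yaw":0},{"delta_pos":[0,6,0],"yaw":0},{"delta_pos":[0,3,0],"yaw":0}])

```text
t: 23.42
tcp_pos: [0.5409, 0.1489, 0.1696]
tool_rot: [0.712, 0.699, 0.056, 0.036]
force: [-0.0, 0.5, -0.1]
finger_gap: 0.001
```

```bash
python3 -c "
from box import *
look('p13'); s=manip.sense(); print(s['tcp_pos'],s['t'])
for n in('scene','side'):
    d=cv2.absdiff(cv2.imread(f'pics/{n}0_raw.png'),cv2.imread(f'pics/{n}_p13_raw.png')).max(2)
    for nm,p in(('white',(.455,-.144,.04)),('red',(.513,-.231,.04)),('blue',(.431,-.251,.04)),('mug',(.382,.43,.045))):
        u,v=px(n,np.array(p)).astype(int); print(n,nm,'mean diff',d[v-5:v+6,u-4:u+5].mean().round(1),end='; ')
" | tail -2; python3 sq.py p13
```

```text
[0.5412 0.1493 0.1694] 23.525
scene white mean diff 8.1; scene red mean diff 9.0; scene blue mean diff 7.7; scene mug mean diff 47.3; side white mean diff 1.9; side red mean diff 2.6; side blue mean diff 1.8; side mug mean diff 1.4; scene near bottom (want 90) dir deg 89.64 ends [0.6066 0.0329] [ 0.6054 -0.0677] scatter mm 0.37
side near top (want 90) dir deg 90.81 ends [0.5996 0.0276] [ 0.6   -0.088] scatter mm 0.89
side left end top (want 0) dir deg 3.71 ends [0.6095 0.0485] [0.6283 0.0506] scatter mm 0.18
scene left end top (want 0) dir deg 176.96 ends [0.6084 0.0455] [0.6263 0.0447] scatter mm 0.18
scene right end top (want 0) dir deg 179.57 ends [ 0.6208 -0.1063] [ 0.6841 -0.107 ] scatter mm 0.35
side right end top (want 0) dir deg 0.18 ends [ 0.6213 -0.1119] [ 0.685 -0.112] scatter mm 0.33
side rail inner foot dir deg 87.09 ends [0.7094 0.2523] [0.702  0.0965] scatter mm 1.31
scene rail inner foot dir deg 90.06 ends [0.7055 0.2504] [0.6939 0.0928] scatter mm 2.40
```

```bash
python3 -c "
from station import manip
print(manip.sign_off())"
```

```text
the job is handed in; nothing more can be done
None
```

The yellow battery box is in the dock corner, against both rails, and the job is handed in at about 23.5 s of the 58 s allowed. The gripper was clear and touching nothing.

**How it went:** I pushed the box with the closed fingers, the tip 13–21 mm up. It went onto the back rail, then along it to the side rail, followed by small seating nudges in both directions.

**Last checks:**
- **Squareness:** the box edges I fitted lie mostly within 1° of the dock's axes. The two short fits on the left end read 3–4° off, in opposite directions, so I put that down to noise.
- **Back rail:** the box stopped firmly at about 20–27 N. The push along −y then left it 2–3 mm off, and the final nudge closed that gap.
- **Side rail:** it stopped firmly at 36–41 N, and the end face stayed in place through the final nudge.
- **Other objects:** the vials look unchanged from the start in both views, and the mug in the side view. The arm covers the mug in the scene view. I did not check the lidded dish by measurement; the arm never went near it.

**What went wrong:** on the first push the tool tilted under load and leaned over the tub's edge at about 12 N without moving the box. I backed off and turned the tool half round so the fingertip led. I saw no sign that the gripper touched the hood or handle, but at that tilt I reckoned only a few millimetres of clearance and could not confirm it. The fitted lines on the rails were rougher than those on the box, with 1–2 mm scatter.

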